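Lock the injector hold-down with the T-key

TASK

Lock the hold-down bar of the injector fixture: take the T-key from its stand, lower it down the deep shaft of the fixture's block until its socket drops fully over the square stem at the bottom, and turn it clockwise (seen from above) to the stop so that the lock bolt slides out over the bar. Then stand the key back upright in its stand. Never force the key: a light push is enough and a hard one crushes the stem's spring seat, so feel for the square, and do not shove the loose parts lying about.

Things in the scene. Friction and masses are not known exactly. Their poses are not given: they have to be found in the camera images.
- t_key: steel T-key, 148 mm long, about 0.3 kg, upright in its stand. Origin: centre of its open lower end; z up the shank, x along the cross bar. Socket 24 mm square outside, with a 15.4 mm square hole 16 mm deep, sides along x and y. Shank 14 mm round. Cross bar 80 mm long (x), 14 mm thick (y), 16 mm high, its centre 140 mm above the origin: grip it across y at the middle, from above
- key_bar (a point): centre of the key's cross bar, 140 mm above the key's origin
- key_stand: grey stand fixed to the worktop, 70 x 70 mm and 65 mm high on a foot plate 100 x 100 mm, with a round upright hole of 43 mm diameter in the middle, in which the key stands on the hole's floor 8 mm above the worktop. Origin: centre of the underside
- fixture: fixed injector fixture: dark base plate 170 x 180 mm, 12 mm thick; on it an aluminium block 90 x 90 mm, its top 125 mm above the worktop, a round shaft of 37 mm diameter straight down its middle. Origin: on the worktop below the shaft's axis; x, y along the block's sides, z up. On the block's -y side an injector lies in a cradle under a closed hold-down bar, up to 70 mm high
- shaft_mouth (a point): centre of the shaft's mouth on the block's top. The stem below turns clockwise (from above) by 0.6 rad from its start to its stop, friction about 0.18 N m, and stays where left. At the start its sides stand anywhere from 0 to 1.2 rad clockwise of the fixture's x and y (not reported). Pressed with under 10 N, the key slips round on its top without turning it, unless caught crooked on its edge
- shaft_floor (a point): centre of the shaft's floor, 20 mm above the worktop. Here stands the 14 mm square stem, 22 mm high, with a slight bevel round its top edge. The socket has 0.7 mm play each side and drops on only within about 0.1 rad of square (any of four ways round), else it rests on the stem's flat top or catches crooked on its edge; fully home, its lower end is 6 mm above this floor
- lock_bolt (a joint): how far the lock bolt has slid out of the block's -y side over the hold-down bar, m: 0 at the start (2 mm stands out), 0.014 with the stem at its stop; 0.0233 m per rad of the stem's turn
- tee_fitting: loose pipe tee 24 x 67 x 48 mm with a capped end, a bystander; origin under its middle
- brass_filter: loose threaded sleeve, 32 mm thick, 34 mm high, a bystander; origin under its middle
- black_ring: loose ring 36 mm across, 12 mm high, a bystander; origin under its middle
- stem_seat (a joint): how far the stem is pressed down against the spring washers under it, m: 0 when free, 1 mm for every 6 N of push on the stem. They must never be pressed down by more than 4 mm (24 N), or they are crushed. The key and the fixture must also never press on each other, turning included, with over 150 N in all (about 0.7 N m at the stop)

How it is judged (in metres and radians):
On the way, in this order (a step that is already met when the one before it is completed fails the run):
1. the key's socket is fully home over the square stem, with the bolt not yet thrown (z of t_key in the frame of shaft_floor below 0.01 m and horizontal distance between t_key and shaft_floor below 0.004 m and value of joint lock_bolt below 0.004 m), for 0.1 s.
2. the lock bolt is thrown while the key is home on the stem (z of t_key in the frame of shaft_floor below 0.01 m and horizontal distance between t_key and shaft_floor below 0.004 m and value of joint lock_bolt above 0.012 m), for 0.1 s.
At the end, for the whole second after the job is handed in: the lock bolt is out by at least 12 mm of its 14 mm, and the key stands in its stand's hole, within 5 mm of the hole's floor, upright within 0.15 rad, released and at rest (value of joint lock_bolt above 0.012 m and horizontal distance between t_key and key_stand below 0.012 m and z of t_key in the frame of key_stand below 0.013 m and angle between t_key's own z axis and vertical below 0.15 rad and linear speed of t_key below 0.02 m/s); the robot touches nothing.
It fails at once if the stem is pressed down by more than 4 mm, which crushes its spring washers (value of joint stem_seat above 0.004 m).
It fails at once if the key and the fixture (stem included) press on each other with more than 150 N in all (contact force between t_key and fixture above 150 N).
It fails at once if a loose bystander is shoved more than 30 mm (distance of any of tee_fitting, brass_filter, black_ring from where it was at the start of the episode above 0.03 m).
It also fails if it takes over 70 s, if anything falls off the work surface, if the arm or the gripper's body presses on something with over 40 N, if the wrist force passes 120 N, or if a joint passes its speed limit or range.

ROBOT

A 7-joint arm with a two-finger parallel gripper is mounted at the origin on a cart in front of the work surface, level with it; the furniture and walls round the work are solid. World frame = base frame: x ahead of the robot, y to its left, z up, the work surface at z = 0. Lengths are in mm, angles in rad, forces in N, time in s.
With the tool pointing down it reaches from about 400 to 925 mm from the base axis. Payload 4.1 kg.
Tool frame: the origin (TCP) lies on the mounting face of the last link; the fingertips stand ctrl.tip_extent ahead of it and the grasp point (between the pads) lies 155 mm ahead of it (ctrl.tip_extent is the distance from the TCP to the fingertips, in mm); z points along the fingers, y is the line along which they close (so a half turn about z gives the same grasp; the last joint's range is limited). The gripper opens to 85 mm and grips with 20 to 120 N. Pads are 22 mm wide; open, the fingers measure 114 mm over their backs; the gripper's body (76 mm by 85 mm) begins 54 mm behind the grasp point. The pads swing forward as they close: fully open they stand 13 mm farther back than shut.
Start: joints at [1.021, 0.398, 0.045, 1.537, -0.019, 1.207, -0.051], TCP at [283.228, -585.063, 404.747] pointing down, gripper open.
Joint ranges: [-2.82, 2.82], [-0.49, 2.23], [-1.37, 1.46], [0, 2.46], [-1.36, 4.5], [0.23, 2], [-2.94, 2.94]. Speed limits (rad/s): [2.57, 2.57, 3.14, 3.14, 3.14, 3.14, 3.14].

INTERFACE

Orientations are given as a unit quaternion [w, x, y, z].
In Python, from rig import ctrl, eyes, models gives the robot as it stands.
- The arm moves only by the tool arm_command, never from a script. Its argument "motion" is one flat list of numbers, 5 for each row, row after row: the shift along the tool's x, y, z in cm, then the turn about the tool's z in units of 6 degrees (1.0 is 6 degrees), then the closure, from 0 (fully open) to 1 (shut). A call has 1 to 10 rows; each row is the pose to reach, as a shift and turn from the pose commanded when the call began, along the tool's axes at that moment; what a row does not reach only later rows make up. A row lasts 1/12 s, in which the tool goes at most 41.7 mm and 7.16 degrees, less where a joint would pass 70% of its speed; a pose out of reach is approached as far as the arm can. A call with a gripper value outside its range is refused whole. The fingers move at their own pace and stop on an object; "newtons" is the grip in N (left out, the last holds). Time passes only in rows, so rows that repeat a pose let the fingers close. It gives the time, the measured TCP pose, the force, the opening and the grip force at its end, in the units of the state.
- ctrl.get_obs(): the state, without advancing time (a new reading comes with each control period).
- eyes.grab_frame(name): name is "scene" or "side" or "wrist"; returns the picture (420x560x3 uint8, red, green, blue); there is no depth.
- eyes.camera_info(name): a dict with "intrinsics" (3x3 intrinsics, pixels), "eye" and "rotation" of the camera in the world. Camera axes: x right, y down, z forward; pixel columns grow to the right and rows downward; lengths in mm; the calibration is good to about 2 mm. A picture is of the moment at which its call begins: read the wrist's pose just before it. camera_info takes no time and is no camera call; for the wrist camera it gives the pose at the moment of the call.
- ctrl.finish_job(): hands the job in; it is judged then, once.
Trained networks look in the newest picture that a camera, given by its name, has taken for a name from the list of things; names that differ only in an ending like _2 or _b are one class to them, and where a whole thing is asked for, a point or a joint stands for the part that bears it (a point fixed in the world has none). Each returns a list of dicts, best first, with "score" (0 to 1); they miss things now and then, are a little off and sometimes report something else, mostly with a low value. They report only what shows in the picture. A call takes as long as a camera call.
- models.find_in(camera, label): "position" ([column, row] in pixels, amid what is visible of it).
The state is a dict: "t": time; "q": joint angles; "joint_velocities": joint speeds; "joint_efforts": joint torques, N m; "tool_pos": TCP position; "eef_rot": TCP orientation; "wrist_force": force on the tool from outside, world axes, zero at the start; "ft_torque": the same for the moment, N m; "width": finger opening in mm; "gripper_force": force on a finger pad.
Only numpy, scipy, OpenCV 4.12 (cv2) and the standard library are available. Lean on these libraries where they do the work, as an engineer would, in place of code of your own. Each camera call takes 0.05 s, during which the arm holds its last target. There are 200 camera calls.

## Working session

There is one attempt and no reset: what is moved stays moved. The work goes in short steps, Python scripts to look and compute and a tool call to move; the robot and the scene stay as the last step left them, time stands still between calls to the robot, and variables do not carry over. Pictures are saved under pics/ and viewed, at most 10 in all, crops included, and the job is handed in when it is done.

Besides the shell and the picture viewer there is one more tool, called after "Emit:" as a command line: name --argument value ..., lists and objects as JSON in quotes. arm_command: Moves the arm, as the interface text tells. Its arguments: {"type":"object","properties":{"motion":{"type":"array","items":{"type":"number"}},"newtons":{"type":"number"}},"required":["motion"]}

```bash
mkdir -p pics; ls
cat > h.py <<'E'
import numpy as np, cv2
from scipy.spatial.transform import Rotation as R
from rig import ctrl, eyes, models
def grab(c,name=None):
    im=eyes.grab_frame(c)
    if name: cv2.imwrite('pics/'+name+'.png',im[:,:,::-1])
    return im
def ray(c,px,z,info=None):
    i=info or eyes.camera_info(c)
    d=np.array(i['rotation'])@np.linalg.inv(np.array(i['intrinsics']))@np.array([px[0],px[1],1.])
    e=np.array(i['eye']); return e+d*(z-e[2])/d[2]
def proj(c,p,info=None):
    i=info or eyes.camera_info(c)
    v=np.array(i['intrinsics'])@np.array(i['rotation']).T@(np.array(p,float)-np.array(i['eye'])); return v[:2]/v[2]
def tool():
    o=ctrl.get_obs(); q=o['eef_rot']; return np.array(o['tool_pos']),R.from_quat([q[1],q[2],q[3],q[0]]).as_matrix(),o
E
python3 - <<'E'
from h import *
p,M,o=tool(); print(o, ctrl.tip_extent); print(M.round(3))
ims=[]
for c in('scene','side'):
    im=grab(c); ims.append(im)
    i=eyes.camera_info(c); print(c,np.round(i['eye']),np.round(i['rotation'],3).tolist(),np.round(i['intrinsics']).tolist())
    for n in('t_key','key_bar','key_stand','fixture','shaft_mouth','tee_fitting','brass_filter','black_ring'):
        print(n,[(np.round(d['position']),round(d['score'],2)) for d in models.find_in(c,n)[:2]])
for c,im in zip('ab',ims): cv2.imwrite(f'pics/{c}1.png',im[:,:,::-1])
E
```

```text
pics
{'t': 0.0, 'q': array([ 1.02094045,  0.3991861 ,  0.04502668,  1.53789007, -0.01871131,
        1.20690678, -0.05069141]), 'joint_velocities': array([ 1.02284850e-04,  5.23859868e-04, -5.16797548e-05, -3.64883712e-04,
       -4.87856069e-06,  2.76803669e-03, -7.58793113e-04]), 'joint_efforts': array([ 1.12784319e-04, -4.75123787e+01,  1.36470616e+00, -2.54224062e+01,
        1.14601545e-02,  9.50531394e-03, -3.48082736e-07]), 'tool_pos': array([ 283.14204182, -584.75480099,  403.66232205]), 'eef_rot': array([-9.43934819e-04,  9.74684311e-01,  2.23583374e-01, -2.79291832e-04]), 'wrist_force': array([-0.05424415, -0.6914761 , -0.25695287]), 'ft_torque': array([ 0.03205228, -0.03232427,  0.00154781]), 'gripper_force': 0.0, 'width': 85.22359132916502} 173.4
[[ 0.9    0.436 -0.001]
 [ 0.436 -0.9    0.002]
 [-0.    -0.002 -1.   ]]
scene [337. 417. 943.] [0.077, -0.24, 0.921, -0.298] [[523.0, 0.0, 274.0], [0.0, 523.0, 211.0], [0.0, 0.0, 1.0]]
t_key [(array([342., 169.]), 0.64)]
key_bar [(array([344., 170.]), 0.79)]
key_stand [(array([186., 286.]), 0.74), (array([339., 207.]), 0.58)]
fixture [(array([273., 309.]), 0.96)]
shaft_mouth [(array([277., 307.]), 0.58)]
tee_fitting [(array([184., 286.]), 0.9)]
brass_filter [(array([214., 235.]), 0.74), (array([274., 310.]), 0.55)]
black_ring [(array([274., 175.]), 0.43)]
side [-145. -600.  539.] [-0.468, 0.752, -0.387, 0.256] [[475.0, 0.0, 276.0], [0.0, 475.0, 209.0], [0.0, 0.0, 1.0]]
t_key [(array([325., 239.]), 0.75)]
key_bar [(array([326., 237.]), 0.79), (array([323., 282.]), 0.15)]
key_stand [(array([327., 235.]), 0.34)]
fixture [(array([211., 232.]), 0.64)]
shaft_mouth [(array([214., 232.]), 0.69)]
tee_fitting [(array([248., 207.]), 0.69)]
brass_filter [(array([292., 217.]), 0.67)]
black_ring [(array([370., 260.]), 0.57)]
```

View pictures.

```bash
sed -i "s/np.array(i\['rotation'\])/rot(i)/g" h.py
cat >> h.py <<'E'
def rot(i):
    q=i['rotation']; return R.from_quat([q[1],q[2],q[3],q[0]]).as_matrix()
E
python3 - <<'E'
from h import *
a=cv2.imread('pics/a1.png');b=cv2.imread('pics/b1.png')
cv2.imwrite('pics/a1c.png',cv2.resize(a[110:390,110:430],None,fx=2.1,fy=2.1,interpolation=cv2.INTER_CUBIC))
for n,z,s,t in(('key_bar',148,(344,170),(326,237)),('shaft',125,(277,307),(214,232)),('tee',24,(184,286),(248,207)),('brass',17,(214,235),(292,217)),('ring',6,(274,175),(370,260))):
    print(n,ray('scene',s,z).round(),ray('side',t,z).round())
E
```

```text
key_bar [ 545. -240.  148.] [ 496. -271.  148.]
shaft [522.  75. 125.] [426. -78. 125.]
tee [726.  82.  24.] [718.  70.  24.]
brass [743. -50.  17.] [751. -42.  17.]
ring [ 717. -264.    6.] [ 697. -278.    6.]
```

View pics/a1c.png

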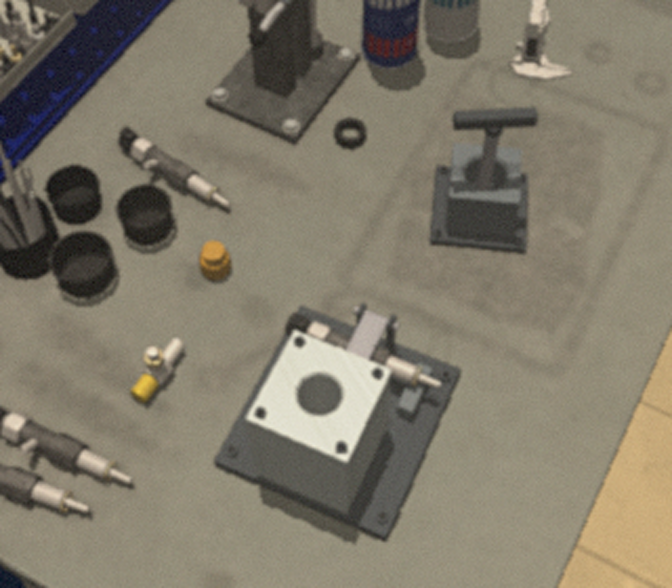

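View pics/b1.png

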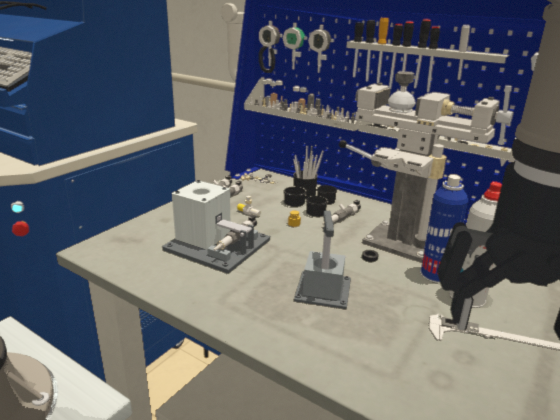

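The scene view shows the shaft mouth near (262,298), the bar ends near (327,167) and (366,165), the stand foot centre near (339,209). Side view: mouth (202,190), bar (328,224). The networks' fixture point is the middle of the body, so I use my own readings for the mouth.

Run:
```python
from h import *
f=lambda x,y:(110+x/2.1,110+y/2.1)
print('mouth',ray('scene',f(320,394),125).round(1),ray('side',(202,190.5),125).round(1))
for n,p in(('TL',(303,332)),('TR',(391,365)),('BR',(347,460)),('BL',(247,426))): print(n,ray('scene',f(*p),125).round(1))
for n,p in(('barL',(455,117)),('barR',(537,116))): print(n,ray('scene',f(*p),156).round(1))
for n,p in(('fL',(431,240)),('fR',(525,250)),('fTL',(437,168))): print(n,ray('scene',f(*p),6).round(1))
print('bar side',ray('side',(328,224),148).round(1), ray('side',(328,214),156).round(1))
for n,p in(('pl1',(217,463)),('pl2',(387,537)),('pl3',(460,372))): print(n,ray('scene',f(*p),12).round(1))
i=eyes.camera_info('wrist'); print(i, tool()[0])
```

```text
mouth [552.6  71.7 125. ] [554.8  70.7 125. ]
TL [594.3  28.4 125. ]
TR [514.2  19.6 125. ]
BR [505.3 111.  125. ]
BL [589.8 125.  125. ]
barL [ 577.1 -226.8  156. ]
barR [ 510.1 -265.7  156. ]
fL [ 571.4 -186.5    6. ]
fR [ 481.6 -222.5    6. ]
fTL [ 608.1 -274.3    6. ]
bar side [ 541.5 -249.8  148. ] [ 563.1 -237.2  156. ]
pl1 [629.  128.3  12. ]
pl2 [464.2 113.4  12. ]
pl3 [478.2 -60.5  12. ]
{'intrinsics': array([[291.23695695,   0.        , 277.5785352 ],
       [  0.        , 291.23695695, 209.97704389],
       [  0.        ,   0.        ,   1.        ]]), 'eye': array([ 343.33597862, -556.8551935 ,  373.17653573]), 'rotation': array([ 0.11337178,  0.83967382, -0.52639235, -0.07075182])} [ 283.25069695 -585.0589372   404.75580205]
```

Run:
```python
from h import *
i=eyes.camera_info('wrist'); p,M,o=tool()
print('eye in tool',M.T@(np.array(i['eye'])-p)); C=M.T@rot(i); print(C.round(3))
e=np.array(i['eye'])
print('vertical px',proj('wrist',e+[0,0,-100],i))
print('down at tool grasp', proj('wrist',p+M@[0,0,155],i),proj('wrist',p+M@[0,45,155],i))
```

```text
eye in tool [66.37151622  0.79471534 31.57740576]
[[ 0.    -0.964 -0.265]
 [ 1.    -0.     0.   ]
 [-0.    -0.265  0.964]]
vertical px [277.4156911  129.97764121]
down at tool grasp [275.76362688 276.74123431] [371.69696598 276.72534487]
```

Emit:
arm_command --motion '[3,-3,0,0,0,6,-6,0,0,0,9,-9,0,0,0,12,-12,0,0,0,15,-15,0,0,0,18,-18,0,0,0,21,-21,0,0,0,24,-24,0,0,0,27,-27,0,0,0,28,-28,0,0,0]'

```text
t: 1.73
tool_pos: [414.7, -205.8, 405.2]
eef_rot: [-0.0, 0.974, 0.227, 0.001]
wrist_force: [0.3, 0.3, 0.1]
width: 85.6
gripper_force: 0.0
```

Emit:
arm_command --motion '[3,-3,1,0,0,6,-6,2,0,0,9,-9,3,0,0,12,-12,4,0,0,15,-15,5,0,0,17,-18,6,0,0,18.2,-19.3,6.5,0,0,18.2,-19.3,6.5,0,0,18.2,-19.3,6.5,0,0]'

```text
t: 2.48
tool_pos: [493.0, 43.4, 339.4]
eef_rot: [-0.0, 0.974, 0.225, -0.0]
wrist_force: [-0.4, -0.6, 0.2]
width: 85.7
gripper_force: 0.0
```

Run:
```python
from h import *
p,M,o=tool(); i=eyes.camera_info('wrist'); print(p,M[:,0],o['q'],o['wrist_force'])
im=grab('wrist','w1'); print(i['eye'],proj('wrist',(553.5,71,125),i))
c=[int(v) for v in proj('wrist',(553.5,71,125),i)]
print(models.find_in('wrist','shaft_mouth')[:2])
cr=im[max(0,c[1]-50):c[1]+50,c[0]-50:c[0]+50,::-1]; print(c)
g=np.clip(255*(cr/255.)**0.5,0,255).astype(np.uint8)
full=cv2.resize(im[:,:,::-1],(560,420)); big=cv2.resize(g,(420,420),interpolation=cv2.INTER_CUBIC)
cv2.imwrite('pics/w1c.png',np.hstack([full[:, 140:500],big]))
```

```text
[492.95270159  43.38870463 339.44628391] [ 8.98475544e-01  4.39023187e-01 -5.81726206e-04] [ 0.21150588  0.20680322 -0.43569705  1.96597171  0.10354928  0.99077841
 -1.38924036] [-0.4369024  -0.64676588  0.22292277]
[552.94108543  71.79190413 307.80193072] [279.14305298 129.53229692]
[{'position': [306.2, 131.3], 'score': 0.85}]
[279, 129]
```

View pics/w1c.png

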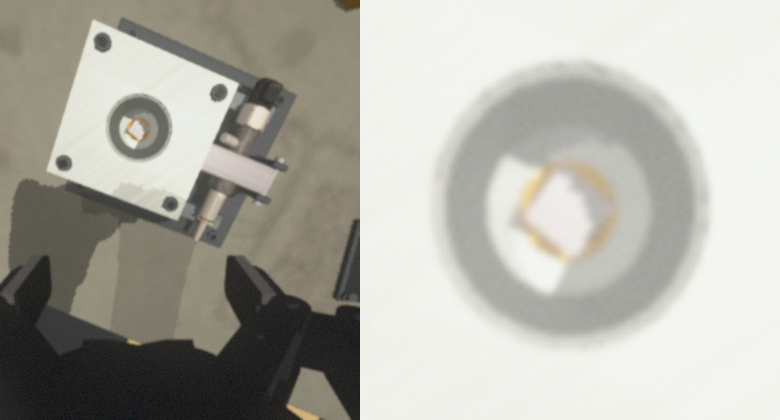

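The mouth is near picture (279,129) and the square stem shows inside its orange ring, turned relative to the block. I rectify it onto the stem's top plane to read its angle and measure the block.

Run:
```python
from h import *
i=eyes.camera_info('wrist')
im=np.mean([eyes.grab_frame('wrist') for _ in range(6)],0).astype(np.uint8)
cv2.imwrite('pics/w2.png',im[:,:,::-1])
def rect(cx,cy,z,half,s):
    src=np.float32([proj('wrist',(cx+a,cy+b,z),i) for a,b in((-half,half),(half,half),(half,-half),(-half,-half))])
    # image: col = x, row = -y  (seen from above)
    n=int(2*half*s); H=cv2.getPerspectiveTransform(src,np.float32([[0,0],[n,0],[n,n],[0,n]])); return cv2.warpPerspective(im[:,:,::-1],H,(n,n),flags=cv2.INTER_CUBIC)
A=rect(553,71,125,65,4); g=cv2.cvtColor(A,cv2.COLOR_BGR2GRAY)
_,b=cv2.threshold(g,190,255,0); cs,_=cv2.findContours(b,cv2.RETR_CCOMP,cv2.CHAIN_APPROX_NONE)
c=max(cs,key=cv2.contourArea); r=cv2.minAreaRect(c); print('block',553-65+r[0][0]/4,71+65-r[0][1]/4,np.array(r[1])/4,r[2])
for c in cs:
    a=cv2.contourArea(c)/16
    if 500<a<2500: e=cv2.fitEllipse(c); print('hole',553-65+e[0][0]/4,71+65-e[0][1]/4,np.array(e[1])/4)
B=rect(553,71,42,15,13); cv2.imwrite('pics/w2c.png',np.hstack([cv2.resize(A,(390,390)),B]))
```

```text
block 554.7740783691406 61.14013671875 [111.35684967  89.75270844] 85.20320892333984
hole 554.140625 71.79664611816406 [39.20118713 39.74970627]
```

View pics/w2c.png

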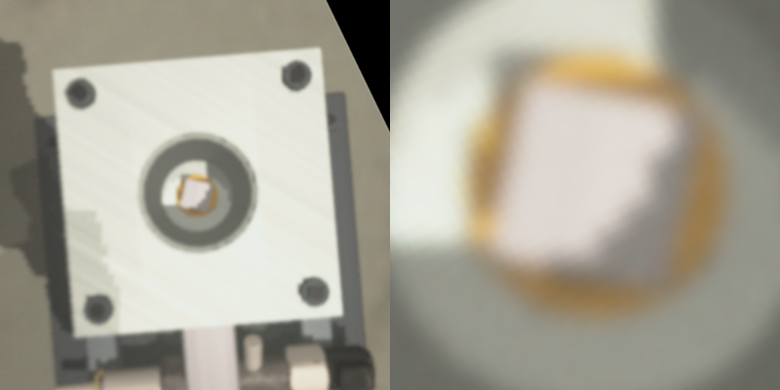

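Stem: centre about (554,72), sides 8.4° clockwise of world axes; the fixture's yaw is +4.8°, so it stands 0.23 rad clockwise of it, which is plausible. Now on to the key.

Emit:
arm_command --motion '[-1,3.5,-1,0,0,-2,7,-2,0,0,-3,10.5,-3,-0.3,0,-4,14,-4,-0.7,0,-5,17.5,-4.1,-0.7,0,-6,21,-4.1,-0.7,0,-7,24.5,-4.1,-0.7,0,-8.1,28.2,-4.1,-0.7,0,-8.1,28.2,-4.1,-0.7,0,-8.1,28.2,-4.1,-0.7,0]'

```text
t: 3.72
tool_pos: [542.1, -250.6, 380.3]
eef_rot: [0.0, 0.967, 0.256, -0.0]
wrist_force: [0.3, 0.2, -0.7]
width: 85.3
gripper_force: 0.0
```

Run:
```python
from h import *
p,M,o=tool(); i=eyes.camera_info('wrist'); print(p,M[:,0],o['q'])
im=grab('wrist','w3')
for n in('t_key','key_bar','key_stand'): 
    for d in models.find_in('wrist',n)[:2]: print(n,d,ray('wrist',d['position'],148,i).round(1))
```

```text
[ 542.14400869 -250.63122951  380.33213572] [ 8.68870533e-01  4.95038727e-01 -8.09431428e-04] [ 0.56862839  0.33234878 -0.26184443  1.69115942  0.09437953  1.13067435
 -0.77273602]
t_key {'position': [281.1, 211.7], 'score': 0.62} [ 552.3 -248.8  148. ]
key_bar {'position': [275.3, 215.4], 'score': 0.87} [ 547.8 -246.5  148. ]
key_stand {'position': [290.2, 176.0], 'score': 0.68} [ 577.7 -241.5  148. ]
```

View pics/w3.png

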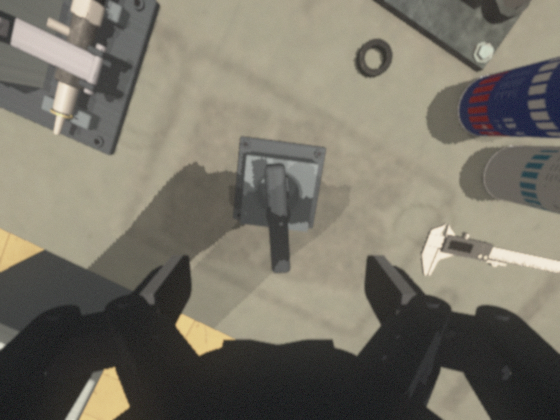

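The bar runs from about (275,165) to (281,270) in the picture, close to the tool's own x direction; foot plate corners at (241,138), (326,148).

Run:
```python
from h import *
i=eyes.camera_info('wrist'); p,M,o=tool()
im=cv2.imread('pics/w3.png')
# rectify at bar top
cx,cy,h,s=545,-247,55,5
H=cv2.getPerspectiveTransform(np.float32([proj('wrist',(cx+a,cy+b,156),i) for a,b in((-h,h),(h,h),(h,-h),(-h,-h))]),np.float32([[0,0],[550,0],[550,550],[0,550]]))
A=cv2.warpPerspective(im,H,(550,550)); 
cv2.imwrite('pics/w3c.png',A)
for z,pts in((156,((275,166),(281,264))),(65,((249,153),(322,160))),(8,((241,138),(326,148)))):
    a,b=[ray('wrist',q,z,i) for q in pts]; print(z,a.round(1),b.round(1),((a+b)/2).round(1),np.linalg.norm(a-b).round(1),np.degrees(np.arctan2(*(a-b)[1::-1])).round(1))
print('TCP yaw',np.degrees(np.arctan2(M[1,0],M[0,0])))
```

```text
156 [ 580.2 -222.7  156. ] [ 521.1 -261.9  156. ] [ 550.6 -242.3  156. ] 70.9 33.6
65 [ 568.7 -199.6   65. ] [ 598.3 -263.8   65. ] [ 583.5 -231.7   65. ] 70.7 114.8
8 [ 572.4 -181.1    8. ] [ 611.6 -270.7    8. ] [ 592.  -225.9    8. ] 97.8 113.6
TCP yaw 30.174828906532674
```

View pics/w3c.png

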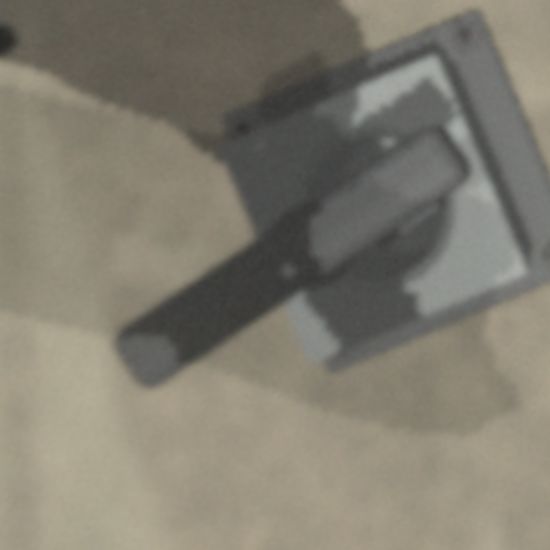

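Emit:
arm_command --motion '[0.5,-0.2,2,-0.1,0,1,-0.35,4,-0.1,0,1,-0.35,6,-0.1,0,1,-0.35,7.7,-0.1,0,1,-0.35,7.7,-0.1,0.4,1,-0.35,7.7,-0.1,0.6,1,-0.35,7.7,-0.1,0.8,1,-0.35,7.7,-0.1,1,1,-0.35,7.7,-0.1,1,1,-0.35,7.7,-0.1,1]' --newtons 60

```text
t: 4.75
tool_pos: [550.3, -239.4, 305.0]
eef_rot: [0.001, 0.964, 0.264, 0.001]
wrist_force: [0.7, -2.4, 5.9]
width: 13.0
gripper_force: 60.6
```

Emit:
arm_command --motion '[0,0,0,0,1,0,0,0,0,1,0,0,0,0,1,0,0,0,0,1]'

```text
t: 5.08
tool_pos: [550.4, -239.4, 304.9]
eef_rot: [0.001, 0.965, 0.264, 0.001]
wrist_force: [0.1, -0.3, 6.6]
width: 12.8
gripper_force: 59.8
```

Run:
```python
from h import *
p,M,o=tool(); print(p,np.degrees(np.arctan2(M[1,0],M[0,0])),o['width'],o['gripper_force'],o['wrist_force'],o['ft_torque'],o['q'])
grab('wrist','w4')
```

```text
[ 550.43279157 -239.42075307  304.9318729 ] 30.621767788771244 12.777885882673099 59.8194944858551 [ 0.11070927 -0.26810796  6.56622408] [-0.09545278 -0.05739102  0.02150695] [ 0.54408524  0.41022575 -0.26293742  1.76186688  0.12534763  0.98310547
 -0.80373439]
```

View pics/w4.png

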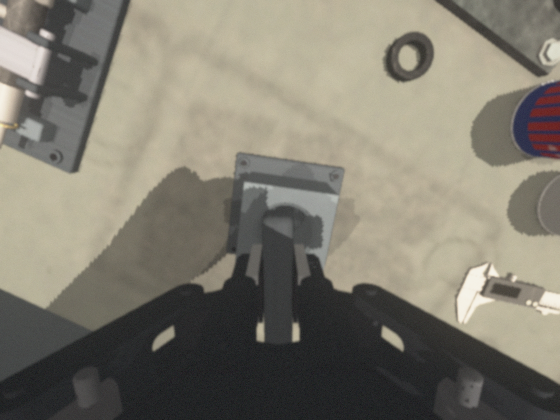

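Run:
```python
from h import *
i=eyes.camera_info('wrist'); p,M,o=tool(); im=cv2.imread('pics/w4.png').astype(int)
for off in(-8,-4,0,4):
    print(off,[proj('wrist',p+M@[off+40,0,155+dz],i).round(1).tolist() for dz in(-8,8)])
for r in range(196,250,2): print(r,im[r,274:286:3].mean(1).round().astype(int),end=' ')
print()
for r in(225,245,265): print(r,im[r,255:305].mean(1).round().astype(int))
print(proj('wrist',p+M@[30,7,147],i),proj('wrist',p+M@[30,-7,147],i))
```

```text
-8 [[275.7, 216.1], [275.9, 206.3]]
-4 [[275.6, 206.7], [275.8, 197.9]]
0 [[275.6, 197.2], [275.8, 189.4]]
4 [[275.6, 187.5], [275.8, 180.8]]
196 [157 158 157 158] 198 [156 155 158 162] 200 [156 156 159 159] 202 [152 152 143 144] 204 [137 131 119 116] 206 [117  97  79  75] 208 [94 66 65 59] 210 [69 61 64 62] 212 [60 60 62 61] 214 [67 64 63 65] 216 [71 71 69 72] 218 [86 86 85 89] 220 [94 94 94 97] 222 [ 98 100 102 102] 224 [101 105 107 108] 226 [103 106 109 110] 228 [ 96 105 107 109] 230 [ 74  94 106 105] 232 [ 64  72  93 109] 234 [57 61 65 85] 236 [63 60 61 66] 238 [61 62 61 62] 240 [63 62 63 64] 242 [62 61 64 61] 244 [61 60 62 61] 246 [59 59 60 62] 248 [61 62 63 62] 
225 [ 81  80  78  75  73  72  63  62  62  62  73  80  87  93  98 101 104 103
 105 103 106 106 104 107 109 108 107 106 110 110 108 109 106 104 104 101
  95  84  75  75  76  79  78  75  77  76  75  74  75  73]
245 [ 97  95  95  98  96  95  87  75  64  61  60  61  64  62  61  61  61  56
  60  59  61  60  60  62  59  60  63  59  61  62  63  63  64  63  57  63
  61  61  69  87  96  99 103  99 100  98  98 100  92  84]
265 [ 97  98  99  88  68  51  38  40  47  57  59  63  60  61  62  59  62  60
  56  62  59  57  59  62  61  60  65  61  61  59  62  61  59  59  59  61
  53  49  37  45  49  70  88  95  99 102  99  98  99  96]
[292.52023272 220.70412269] [258.80426075 220.70770867]
```

Emit:
arm_command --motion '[0,0,0,0,0.7,0,0,0,0,0.6,0,0,0,0,0.6,-0.4,0,0,0,0.6,-0.8,0,0,0,0.6,-0.8,0,0,0,0.6,-0.8,0,0,0,0.7,-0.8,0,0,0,1,-0.8,0,0,0,1,-0.8,0,0,0,1]' --newtons 60

```text
t: 5.97
tool_pos: [543.1, -243.3, 303.8]
eef_rot: [0.0, 0.964, 0.264, 0.0]
wrist_force: [0.3, -0.4, -0.4]
width: 13.0
gripper_force: 59.2
```

Emit:
arm_command --motion '[0,0,0,0,1,0,0,0,0,1,0,0,0,0,1]'

```text
t: 6.22
tool_pos: [543.1, -243.2, 303.8]
eef_rot: [0.0, 0.964, 0.264, 0.0]
wrist_force: [0.9, -0.4, 0.0]
width: 12.9
gripper_force: 59.1
```

```bash
cat >> h.py <<'E'
def st():
    p,M,o=tool(); print(round(o['t'],2),p.round(2),'yaw',np.degrees(np.arctan2(M[1,0],M[0,0])).round(2),'tilt',M[:2,2].round(4),'w',round(o['width'],1),'F',np.round(o['wrist_force'],1),'T',np.round(o['ft_torque'],2),'q7',round(o['q'][6],2)); return p,M,o
E
python3 - <<'E'
from h import *
i=eyes.camera_info('wrist'); p,M,o=st(); im=grab('wrist','w5')[:,:,::-1].astype(int)
for off in(-4,-2,0,2):
    print(off,[proj('wrist',p+M@[off+40,0,155+dz],i)[1].round(1) for dz in(-8,8)])
for r in range(170,216,2): print(r,int(im[r,274:286].mean()),end=' ')
print()
for r in(210,230): print(r,im[r,255:305].mean(1).round().astype(int))
E
```

```text
6.22 [ 543.08 -243.23  303.81] yaw 30.64 tilt [ 0.0004 -0.0003] w 12.9 F [ 0.9 -0.4  0. ] T [-0.19 -0.03  0.  ] q7 -0.79
-4 [np.float64(206.7), np.float64(197.9)]
-2 [np.float64(202.0), np.float64(193.7)]
0 [np.float64(197.2), np.float64(189.4)]
2 [np.float64(192.3), np.float64(185.1)]
170 85 172 86 174 109 176 150 178 160 180 162 182 161 184 159 186 160 188 160 190 151 192 99 194 66 196 69 198 86 200 101 202 106 204 112 206 114 208 113 210 110 212 108 214 108 
210 [ 81  79  82  78  79  78  75  83  96 103 105 112 116 120 117 113 108 105
 106 107 109 108 110 108 110 112 111 110 112 113 115 112 111 109 105 102
 100  93  87  80  80  82  84  85  84  83  85  86  85  85]
230 [ 80  80  78  79  75  70  70  61  60  61  62  61  62  63  63  66  63  65
  63  61  65  60  65  64  66  73  80  94 107 108 110 110 108 109 104  99
  96  88  80  78  79  75  80  77  76  76  75  79  77  77]
```

Emit:
arm_command --motion '[0,0,-0.5,0,1,0,0,-2,0,1,0,0,-4,0,1,0,0,-6,0,1,0,0,-8,0,1,0,0,-10,0,1,0,0,-12,0,1,0,0,-14,0,1,0,0,-15.5,0,1,0,0,-15.5,0,1]'

```text
t: 7.1
tool_pos: [543.5, -242.9, 462.1]
eef_rot: [0.002, 0.964, 0.264, 0.002]
wrist_force: [1.2, -0.9, -2.5]
width: 12.9
gripper_force: 58.9
```

Run:
```python
from h import *
p,M,o=st()
d=np.array([554.0,72.0,0])-p; print(M.T@d/10)
```

```text
7.1 [ 543.49 -242.93  462.11] yaw 30.65 tilt [ 0.0051 -0.0018] w 12.9 F [ 1.2 -0.9 -2.5] T [-0.06 -0.07 -0.  ] q7 -0.75
[ 16.79672809 -26.75223861  46.15866701]
```

Emit:
arm_command --motion '[1.7,-2.7,0,-0.85,1,3.4,-5.4,0,-1.7,1,5.1,-8.1,0,-2.55,1,6.8,-10.8,0,-3.4,1,8.5,-13.5,0,-4.25,1,10.2,-16.2,0,-5.1,1,11.9,-18.9,0,-5.95,1,13.6,-21.6,0,-6.8,1,15.2,-24.3,0,-7.65,1,16.8,-26.8,0,-8.5,1]'

```text
t: 7.93
tool_pos: [549.9, 75.0, 457.2]
eef_rot: [-0.001, 0.755, 0.656, -0.001]
wrist_force: [0.5, 0.6, -1.8]
width: 13.2
gripper_force: 58.8
```

Emit:
arm_command --motion '[0,0,0,0,1,0,0,0,0,1,0,0,0,0,1,0,0,0,0,1]'

```text
t: 8.27
tool_pos: [550.9, 71.5, 457.7]
eef_rot: [-0.0, 0.758, 0.653, -0.001]
wrist_force: [0.2, -1.7, -2.7]
width: 13.1
gripper_force: 58.9
```

Run:
```python
from h import *
p,M,o=st()
S=grab('scene');D=grab('side');W=grab('wrist','w6')
bot=p+M@[0,0,295]
a=[int(v) for v in proj('scene',bot)];b=[int(v) for v in proj('side',bot)];print(bot,a,b)
ca=cv2.resize(S[a[1]-75:a[1]+75,a[0]-65:a[0]+65,::-1],None,fx=3,fy=3,interpolation=cv2.INTER_CUBIC)
cb=cv2.resize(D[b[1]-75:b[1]+75,b[0]-65:b[0]+65,::-1],None,fx=3,fy=3,interpolation=cv2.INTER_CUBIC)
cv2.imwrite('pics/c6.png',np.hstack([ca,cb]))
```

```text
8.27 [550.9   71.45 457.71] yaw 81.48 tilt [-0.0018 -0.0012] w 13.1 F [ 0.2 -1.7 -2.7] T [-0.03 -0.03  0.05] q7 -0.47
[550.38142402  71.10789136 162.706179  ] [263, 287] [199, 174]
```

View pics/c6.png

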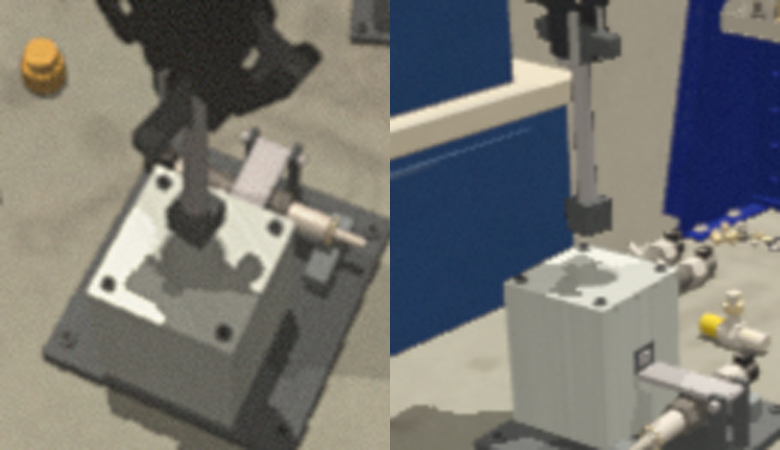

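Run:
```python
from h import *
p,M,o=st()
print(M.T@(np.array([553.6,72.6,425])-p)/10)
```

```text
8.42 [551.02  71.73 458.36] yaw 81.49 tilt [-0.0005 -0.0005] w 13.1 F [ 0.9 -0.1 -2. ] T [-0.02 -0.06  0.04] q7 -0.47
[0.12621769 0.24406704 3.33541669]
```

Emit:
arm_command --motion '[0.1,0.1,0.8,0,1,0.13,0.24,1.6,0,1,0.13,0.24,2.4,0,1,0.13,0.24,3.0,0,1,0.13,0.24,3.0,0,1,0.13,0.24,3.0,0,1,0.13,0.24,3.0,0,1]'

```text
t: 9.0
tool_pos: [553.6, 74.1, 428.8]
eef_rot: [0.0, 0.757, 0.654, 0.0]
wrist_force: [-0.7, 0.2, -2.5]
width: 12.7
gripper_force: 58.9
```

Run:
```python
from h import *
p,M,o=st(); i=eyes.camera_info('wrist')
W=grab('wrist','w7')
c=[int(v) for v in proj('wrist',(554,72,125),i)]; print(c,'sock bot',proj('wrist',p+M@[0,0,295],i))
z=W[c[1]-50:c[1]+70,c[0]-65:c[0]+65,::-1]
print(z.shape); cv2.imwrite('pics/w7c.png',cv2.resize((255*(z/255.)**.6).astype(np.uint8),None,fx=5,fy=5,interpolation=cv2.INTER_CUBIC)[:600])
```

```text
9.0 [553.61  74.06 428.8 ] yaw 81.64 tilt [0.0003 0.    ] w 12.7 F [-0.7  0.2 -2.5] T [-0.01  0.04  0.01] q7 -0.49
[278, 203] sock bot [277.5486119  203.29533312]
(120, 130, 3)
```

View pics/w7c.png

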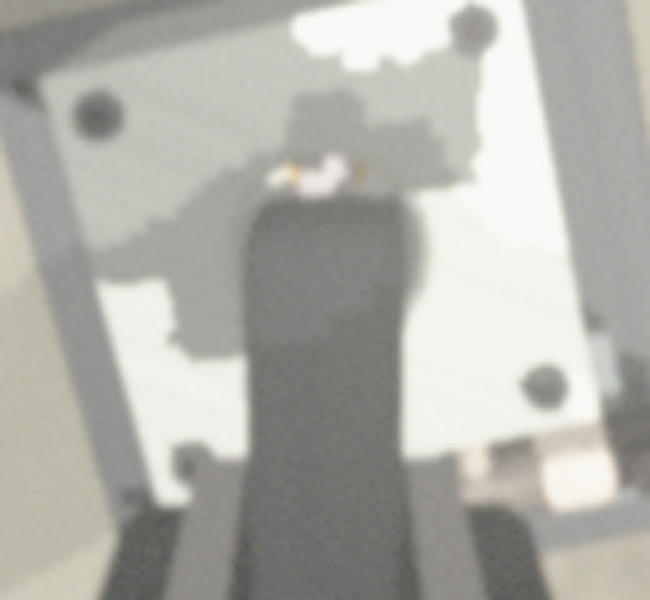

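Emit:
arm_command --motion '[-0.15,0,0,0,1,-0.15,0,0,0,1,-0.15,0,0.3,0,1,-0.15,0,0.6,0,1,-0.15,0,0.9,0,1,-0.15,0,1.2,0,1,-0.15,0,1.2,0,1,-0.15,0,1.2,0,1]'

```text
t: 9.72
tool_pos: [553.2, 72.5, 416.3]
eef_rot: [-0.0, 0.757, 0.654, -0.0]
wrist_force: [0.7, -0.5, -2.6]
width: 12.9
gripper_force: 58.8
```

Run:
```python
from h import *
st()
```

```text
9.72 [553.21  72.48 416.3 ] yaw 81.64 tilt [-0.0007 -0.0001] w 12.9 F [ 0.7 -0.5 -2.6] T [-0.    0.01 -0.02] q7 -0.49
```

Emit:
arm_command --motion '[0,0,0.5,0,1,0,0,1,0,1,0,0,1.5,0,1,0,0,2,0,1,0,0,2.5,0,1,0,0,3,0,1,0,0,3.5,0,1,0,0,4,0,1,0,0,4,0,1,0,0,4,0,1]'

```text
t: 10.55
tool_pos: [553.2, 72.4, 376.3]
eef_rot: [-0.0, 0.757, 0.654, -0.0]
wrist_force: [0.1, -0.7, -2.6]
width: 12.5
gripper_force: 58.9
```

Emit:
arm_command --motion '[0,0,0.5,0,1,0,0,1,0,1,0,0,1.5,0,1,0,0,2,0,1,0,0,2.5,0,1,0,0,2.9,0,1,0,0,2.9,0,1,0,0,2.9,0,1]'

```text
t: 11.22
tool_pos: [553.2, 72.4, 347.4]
eef_rot: [-0.0, 0.757, 0.654, -0.0]
wrist_force: [0.7, -0.6, -2.9]
width: 12.8
gripper_force: 58.8
```

Run:
```python
from h import *
st()
```

```text
11.22 [553.23  72.45 347.36] yaw 81.63 tilt [-0.0006 -0.0001] w 12.8 F [ 0.7 -0.6 -2.9] T [0.01 0.03 0.01] q7 -0.53
```

Emit:
arm_command --motion '[0,0,0.3,0,1,0,0,0.6,0,1,0,0,0.8,0,1,0,0,0.9,0,1,0,0,0.95,0,1,0,0,1.0,0,1,0,0,1.05,0,1,0,0,1.1,0,1,0,0,1.1,0,1]'

```text
t: 11.97
tool_pos: [553.4, 72.5, 337.0]
eef_rot: [0.0, 0.757, 0.654, 0.0]
wrist_force: [0.2, -0.8, -0.3]
width: 12.9
gripper_force: 59.2
```

Run:
```python
from h import *
st()
```

```text
11.97 [553.4   72.55 337.  ] yaw 81.63 tilt [ 0.0004 -0.0001] w 12.9 F [ 0.2 -0.8 -0.3] T [0.01 0.11 0.04] q7 -0.53
```

Emit:
arm_command --motion '[0,0,0.05,0,1,0,0,0.1,0,1,0,0,0.1,0,1,0,0,0.1,0,1]'

```text
t: 12.3
tool_pos: [553.5, 72.6, 336.2]
eef_rot: [0.0, 0.757, 0.654, 0.0]
wrist_force: [-1.4, -0.4, 2.8]
width: 13.0
gripper_force: 59.6
```

Run:
```python
from h import *
st()
```

```text
12.3 [553.48  72.58 336.18] yaw 81.63 tilt [ 0.0008 -0.    ] w 13.0 F [-1.4 -0.4  2.8] T [-0.04  0.24 -0.  ] q7 -0.53
```

Emit:
arm_command --motion '[0,-0.05,0,0,1,0,-0.05,0,0,1,0,-0.05,0,0,1]'

```text
t: 12.55
tool_pos: [553.1, 72.6, 336.0]
eef_rot: [0.0, 0.757, 0.654, 0.0]
wrist_force: [0.2, 0.4, 2.5]
width: 13.1
gripper_force: 59.6
```

Emit:
arm_command --motion '[-0.05,0,0,0,1,-0.05,0,0,0,1,-0.05,0,0,0,1]'

```text
t: 12.8
tool_pos: [553.0, 72.2, 335.9]
eef_rot: [0.0, 0.757, 0.654, 0.0]
wrist_force: [0.8, 0.1, 3.3]
width: 12.7
gripper_force: 59.6
```

Emit:
arm_command --motion '[0,0.05,0,0,1,0,0.1,0,0,1,0,0.1,0,0,1]'

```text
t: 13.05
tool_pos: [553.7, 72.1, 335.7]
eef_rot: [-0.0, 0.757, 0.654, -0.0]
wrist_force: [0.4, 0.8, 3.8]
width: 13.1
gripper_force: 59.7
```

Emit:
arm_command --motion '[0.05,0,0,0,1,0.1,0,0,0,1,0.1,0,0,0,1]'

```text
t: 13.3
tool_pos: [553.8, 72.8, 335.7]
eef_rot: [0.0, 0.757, 0.654, -0.0]
wrist_force: [-0.6, -0.9, 4.1]
width: 12.9
gripper_force: 59.8
```

Emit:
arm_command --motion '[0,-0.05,0,0,1,0,-0.1,0,0,1,0,-0.1,0,0,1]'

```text
t: 13.55
tool_pos: [552.9, 72.9, 335.5]
eef_rot: [0.0, 0.757, 0.654, -0.0]
wrist_force: [-0.3, 0.1, 0.4]
width: 12.9
gripper_force: 59.2
```

Emit:
arm_command --motion '[0,0,0.05,0,1,0,0,0.1,0,1,0,0,0.1,0,1,0,0,0.1,0,1]'

```text
t: 13.88
tool_pos: [552.5, 72.9, 333.9]
eef_rot: [-0.0, 0.757, 0.654, -0.001]
wrist_force: [0.4, 0.5, -2.5]
width: 12.6
gripper_force: 58.9
```

Run:
```python
from h import *
st()
```

```text
13.88 [552.5   72.91 333.87] yaw 81.63 tilt [-0.0017 -0.0002] w 12.6 F [ 0.4  0.5 -2.5] T [-0.02  0.02 -0.01] q7 -0.54
```

Emit:
arm_command --motion '[0,0,0.1,0,1,0,0,0.2,0,1,0,0,0.3,0,1,0,0,0.3,0,1]'

```text
t: 14.22
tool_pos: [552.7, 73.0, 331.3]
eef_rot: [-0.0, 0.757, 0.654, -0.0]
wrist_force: [-0.2, -0.2, -2.9]
width: 13.1
gripper_force: 58.9
```

Emit:
arm_command --motion '[0,0,0.1,0,1,0,0,0.2,0,1,0,0,0.3,0,1,0,0,0.3,0,1]'

```text
t: 14.55
tool_pos: [552.8, 73.0, 328.4]
eef_rot: [-0.0, 0.757, 0.654, -0.0]
wrist_force: [-0.2, -0.3, -2.9]
width: 13.1
gripper_force: 58.8
```

Run:
```python
from h import *
st()
```

```text
14.55 [552.8   73.   328.44] yaw 81.63 tilt [-0.0003 -0.0002] w 13.1 F [-0.2 -0.3 -2.9] T [0.03 0.07 0.01] q7 -0.54
```

Sliding freely down over the stem, no force. Continue to the seat.

Emit:
arm_command --motion '[0,0,0.1,0,1,0,0,0.2,0,1,0,0,0.3,0,1,0,0,0.4,0,1,0,0,0.4,0,1]'

```text
t: 14.97
tool_pos: [552.8, 73.0, 324.4]
eef_rot: [-0.0, 0.757, 0.654, -0.0]
wrist_force: [-0.9, -0.3, -3.0]
width: 13.0
gripper_force: 58.9
```

Emit:
arm_command --motion '[0,0,0.1,0,1,0,0,0.2,0,1,0,0,0.25,0,1,0,0,0.25,0,1,0,0,0.25,0,1]'

```text
t: 15.38
tool_pos: [552.8, 73.0, 322.1]
eef_rot: [0.0, 0.757, 0.654, -0.0]
wrist_force: [0.1, -0.1, -3.0]
width: 12.8
gripper_force: 58.9
```

Run:
```python
from h import *
st()
```

```text
15.38 [552.85  73.04 322.09] yaw 81.63 tilt [-0.0001 -0.0001] w 12.8 F [ 0.1 -0.1 -3. ] T [-0.01  0.16  0.01] q7 -0.54
```

Emit:
arm_command --motion '[0,0,0.05,0,1,0,0,0.1,0,1,0,0,0.1,0,1,0,0,0.1,0,1]'

```text
t: 15.72
tool_pos: [552.9, 73.1, 321.3]
eef_rot: [0.0, 0.757, 0.654, 0.0]
wrist_force: [-1.1, -0.5, -0.9]
width: 12.8
gripper_force: 59.1
```

Emit:
arm_command --motion '[0,0,0,0.4,1,0,0,0,0.8,1,0,0,0,1.2,1,0,0,0,1.6,1,0,0,0,2,1,0,0,0,2.4,1,0,0,0,2.5,1,0,0,0,2.5,1]'

```text
t: 16.38
tool_pos: [552.8, 73.3, 321.3]
eef_rot: [0.0, 0.835, 0.55, 0.0]
wrist_force: [-1.5, -0.1, -1.2]
width: 12.7
gripper_force: 59.1
```

Run:
```python
from h import *
st()
```

```text
16.38 [552.84  73.28 321.28] yaw 66.7 tilt [ 0.0001 -0.0001] w 12.7 F [-1.5 -0.1 -1.2] T [0.16 0.31 0.17] q7 -0.79
```

Emit:
arm_command --motion '[0,0,0,0.4,1,0,0,0,0.8,1,0,0,0,1.2,1,0,0,0,1.6,1,0,0,0,2,1,0,0,0,2.4,1,0,0,0,2.4,1,0,0,0,2.4,1]'

```text
t: 17.05
tool_pos: [552.9, 73.3, 321.3]
eef_rot: [-0.0, 0.898, 0.441, 0.0]
wrist_force: [-1.5, 0.9, -0.8]
width: 12.9
gripper_force: 59.1
```

Run:
```python
from h import *
st()
```

```text
17.05 [552.91  73.35 321.3 ] yaw 52.34 tilt [0.0003 0.0004] w 12.9 F [-1.5  0.9 -0.8] T [0.33 0.19 0.15] q7 -1.02
```

Emit:
arm_command --motion '[0,0,0,0.3,1,0,0,0,0.6,1,0,0,0,0.8,1,0,0,0,0.8,1,0,0,0,0.8,1]'

```text
t: 17.47
tool_pos: [552.9, 73.3, 321.3]
eef_rot: [-0.0, 0.915, 0.403, 0.0]
wrist_force: [-0.7, 2.0, -0.6]
width: 13.0
gripper_force: 59.1
```

Run:
```python
from h import *
st()
```

```text
17.47 [552.95  73.3  321.28] yaw 47.5 tilt [0.0004 0.0004] w 13.0 F [-0.7  2.  -0.6] T [0.39 0.2  0.17] q7 -1.1
```

Emit:
arm_command --motion '[0,0,0,0.15,1,0,0,0,0.3,1,0,0,0,0.3,1,0,0,0,0.3,1]'

```text
t: 17.8
tool_pos: [552.9, 73.2, 321.3]
eef_rot: [-0.0, 0.922, 0.388, 0.0]
wrist_force: [-0.5, 1.8, -0.6]
width: 12.9
gripper_force: 59.1
```

Run:
```python
from h import *
st()
```

```text
17.8 [552.93  73.22 321.27] yaw 45.64 tilt [0.0003 0.0003] w 12.9 F [-0.5  1.8 -0.6] T [0.57 0.17 0.14] q7 -1.13
```

Emit:
arm_command --motion '[0,0,0,0.15,1,0,0,0,0.3,1,0,0,0,0.3,1,0,0,0,0.3,1]'

```text
t: 18.13
tool_pos: [552.9, 73.2, 321.2]
eef_rot: [0.0, 0.928, 0.373, 0.0]
wrist_force: [-0.5, 2.7, -0.2]
width: 13.0
gripper_force: 59.1
```

Run:
```python
from h import *
st()
```

```text
18.13 [552.92  73.15 321.25] yaw 43.83 tilt [0.0003 0.0001] w 13.0 F [-0.5  2.7 -0.2] T [0.62 0.11 0.15] q7 -1.16
```

Emit:
arm_command --motion '[0,0,0,0.1,1,0,0,0,0.25,1,0,0,0,0.25,1,0,0,0,0.25,1]'

```text
t: 18.47
tool_pos: [552.9, 73.1, 321.2]
eef_rot: [0.0, 0.933, 0.361, 0.0]
wrist_force: [0.2, 2.3, -0.6]
width: 13.2
gripper_force: 59.1
```

Run:
```python
from h import *
st()
```

```text
18.47 [552.93  73.13 321.24] yaw 42.33 tilt [0.0003 0.    ] w 13.2 F [ 0.2  2.3 -0.6] T [0.71 0.08 0.2 ] q7 -1.18
```

Emit:
arm_command --motion '[0,0,0,0.1,1,0,0,0,0.2,1,0,0,0,0.2,1,0,0,0,0.2,1]'

```text
t: 18.8
tool_pos: [552.9, 73.1, 321.2]
eef_rot: [0.0, 0.936, 0.351, 0.0]
wrist_force: [0.3, 2.0, -1.3]
width: 12.9
gripper_force: 59.1
```

Run:
```python
from h import *
st()
```

```text
18.8 [552.9   73.1  321.23] yaw 41.13 tilt [ 0.0002 -0.    ] w 12.9 F [ 0.3  2.  -1.3] T [0.75 0.07 0.19] q7 -1.2
```

Emit:
arm_command --motion '[0,0,0,0.1,1,0,0,0,0.2,1,0,0,0,0.2,1,0,0,0,0.2,1]'

```text
t: 19.13
tool_pos: [552.9, 73.1, 321.2]
eef_rot: [0.0, 0.94, 0.341, 0.0]
wrist_force: [0.6, 2.2, -1.0]
width: 13.1
gripper_force: 59.1
```

Run:
```python
from h import *
st()
```

```text
19.13 [552.9   73.08 321.22] yaw 39.93 tilt [ 0.0002 -0.    ] w 13.1 F [ 0.6  2.2 -1. ] T [0.82 0.12 0.18] q7 -1.22
```

Emit:
arm_command --motion '[0,0,0,0.1,1,0,0,0,0.2,1,0,0,0,0.2,1,0,0,0,0.2,1]'

```text
t: 19.47
tool_pos: [552.9, 73.1, 321.2]
eef_rot: [0.0, 0.943, 0.332, 0.0]
wrist_force: [0.1, 2.5, -0.7]
width: 13.0
gripper_force: 59.1
```

Run:
```python
from h import *
p,M,o=st()
D=grab('side'); S=grab('scene'); W=grab('wrist')
d0=cv2.imread('pics/b1.png')[:,:,::-1]
# bolt region: fixture -y side; project bolt exit point guess
fx=R.from_euler('z',4.8,degrees=True).as_matrix(); P=lambda v:np.array([554,72,0])+fx@np.array(v,float)
for z in(85,75): print(z,[proj('side',P((0,-45-t,z))).round(1).tolist() for t in(2,16)],[proj('scene',P((0,-45-t,z))).round(1).tolist() for t in(2,16)])
u,v=[int(k) for k in proj('side',P((0,-50,80)))]
f=lambda im:cv2.resize(im[v-35:v+35,u-32:u+32,::-1],None,fx=6,fy=6,interpolation=cv2.INTER_CUBIC)
i=eyes.camera_info('wrist');
wc=cv2.resize(W[170:310,210:350,::-1],(420,420))
cv2.imwrite('pics/d8.png',cv2.resize(np.hstack([f(d0),f(D),wc[:,60:]]),None,fx=.7,fy=.7))
```

```text
19.47 [552.9   73.1  321.22] yaw 38.73 tilt [ 0.0002 -0.    ] w 13.0 F [ 0.1  2.5 -0.7] T [0.81 0.04 0.17] q7 -1.24
85 [[219.3, 211.9], [224.5, 213.4]] [[272.9, 286.1], [276.1, 279.9]]
75 [[219.4, 216.0], [224.6, 217.6]] [[272.9, 288.6], [276.0, 282.5]]
```

View pics/d8.png

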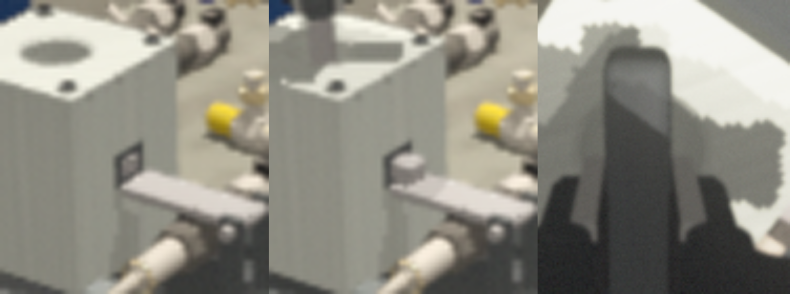

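The bolt (side crop, centre at about (410,168)) now stands out over the bar; before it was flush at (131,163). It may not yet be at the stop, so I keep turning in small steps.

Emit:
arm_command --motion '[0,0,0,0.1,1,0,0,0,0.15,1,0,0,0,0.15,1,0,0,0,0.15,1]'

```text
t: 19.95
tool_pos: [552.9, 73.1, 321.2]
eef_rot: [0.0, 0.946, 0.324, 0.0]
wrist_force: [-0.0, 3.1, -1.0]
width: 12.8
gripper_force: 59.1
```

Run:
```python
from h import *
st()
d0=cv2.imread('pics/b1.png').astype(int); D=np.mean([eyes.grab_frame('side')[:,:,::-1] for _ in range(4)],0)
for r in(209,211,213,215): print(r,d0[r,210:232].mean(1).round().astype(int),D[r,210:232].mean(1).round().astype(int))
```

```text
19.95 [552.89  73.09 321.21] yaw 37.83 tilt [ 0.0002 -0.0001] w 12.8 F [-0.   3.1 -1. ] T [ 0.79 -0.07  0.16] q7 -1.26
209 [142 142 142 142 142 143 140 140 144 143 141 141 143 142 140 142 141 141
 142 144 156 165] [147 148 148 147 147 148 147 147 150 150 147 146 147 148 147 147 147 148
 148 149 162 171]
211 [141 142 141 141 141 143 141 142 143 144 140 136 140 141 142 140 142 141
 142 144 161 170] [148 148 148 147 148 147 147 148 150 151 147 142 146 148 147 147 147 148
 148 151 168 177]
213 [142 143 142 141 140 141 141 140 137 124  97  86 129 141 141 141 141 142
 142 144 161 169] [147 149 148 148 148 148 147 146 143 130 103  91 136 147 147 148 148 148
 148 150 167 175]
215 [141 143 142 142 140 134 113  92  87  97  98  86 129 141 141 141 141 142
 142 146 162 171] [148 149 148 148 147 140 118  96  95 114 133 138 159 160 152 149 147 148
 148 151 169 177]
```

Emit:
arm_command --motion '[0,0,0,0.1,1,0,0,0,0.15,1,0,0,0,0.15,1,0,0,0,0.15,1]'

```text
t: 20.48
tool_pos: [552.9, 73.1, 321.2]
eef_rot: [0.0, 0.949, 0.317, 0.0]
wrist_force: [0.0, 2.1, -1.4]
width: 12.8
gripper_force: 59.1
```

Run:
```python
from h import *
st()
```

```text
20.48 [552.88  73.07 321.21] yaw 36.93 tilt [ 0.0001 -0.0001] w 12.8 F [ 0.   2.1 -1.4] T [ 0.85 -0.03  0.13] q7 -1.27
```

Run:
```python
from h import *
def slope(im,tag):
    g=cv2.GaussianBlur(im.astype(np.float32).mean(2),(5,5),0); out=[]
    for r in range(205,290,6):
        d=np.diff(g[r,250:310]); out.append((r,250+int(np.argmin(d[:28])),278+int(np.argmax(d[28:]))))
    print(tag,out)
slope(cv2.imread('pics/w5.png'),'stand'); slope(cv2.imread('pics/w6.png'),'carry'); slope(cv2.imread('pics/w7.png'),'carry2')
W=grab('wrist','w9')[:,:,::-1]; slope(W,'now')
```

```text
stand [(205, 250, 308), (211, 269, 308), (217, 258, 281), (223, 265, 280), (229, 260, 280), (235, 261, 281), (241, 261, 293), (247, 261, 293), (253, 260, 294), (259, 259, 295), (265, 258, 296), (271, 258, 296), (277, 257, 297), (283, 258, 296), (289, 251, 308)]
carry [(205, 261, 293), (211, 261, 293), (217, 261, 293), (223, 261, 293), (229, 261, 293), (235, 262, 293), (241, 261, 293), (247, 261, 293), (253, 250, 294), (259, 259, 295), (265, 259, 296), (271, 258, 296), (277, 257, 297), (283, 258, 296), (289, 250, 305)]
carry2 [(205, 260, 297), (211, 260, 295), (217, 260, 293), (223, 261, 293), (229, 261, 293), (235, 262, 292), (241, 262, 292), (247, 261, 305), (253, 250, 294), (259, 259, 295), (265, 258, 296), (271, 258, 297), (277, 257, 297), (283, 258, 296), (289, 272, 301)]
now [(205, 260, 293), (211, 260, 293), (217, 260, 294), (223, 260, 302), (229, 261, 281), (235, 261, 293), (241, 261, 293), (247, 261, 293), (253, 260, 294), (259, 259, 295), (265, 259, 296), (271, 258, 296), (277, 257, 297), (283, 258, 296), (289, 257, 299)]
```

Emit:
arm_command --motion '[0,0,0,0.1,1,0,0,0,0.15,1,0,0,0,0.15,1,0,0,0,0.15,1]'

```text
t: 20.87
tool_pos: [552.9, 73.1, 321.2]
eef_rot: [0.0, 0.951, 0.309, 0.0]
wrist_force: [-0.7, 2.5, 0.1]
width: 13.1
gripper_force: 59.1
```

Run:
```python
from h import *
st()
```

```text
20.87 [552.89  73.06 321.19] yaw 36.03 tilt [ 0.0001 -0.0001] w 13.1 F [-0.7  2.5  0.1] T [ 0.85 -0.05  0.15] q7 -1.29
```

Emit:
arm_command --motion '[0,0,0,0.1,1,0,0,0,0.15,1,0,0,0,0.15,1,0,0,0,0.15,1]'

```text
t: 21.2
tool_pos: [552.9, 73.1, 321.2]
eef_rot: [0.0, 0.953, 0.302, 0.0]
wrist_force: [0.5, 2.7, -0.0]
width: 13.0
gripper_force: 59.1
```

Run:
```python
from h import *
st()
```

```text
21.2 [552.87  73.07 321.19] yaw 35.13 tilt [ 0.0001 -0.0001] w 13.0 F [ 0.5  2.7 -0. ] T [ 0.86 -0.01  0.15] q7 -1.3
```

Run:
```python
from h import *
d0=cv2.imread('pics/b1.png').astype(float).mean(2); D=np.mean([eyes.grab_frame('side') for _ in range(4)],0).mean(2)-6
np.set_printoptions(linewidth=200)
print('cols',np.arange(212,230))
for r in range(212,228): print(r,d0[r,212:230].round().astype(int),D[r,212:230].round().astype(int))
fx=R.from_euler('z',4.8,degrees=True).as_matrix(); P=lambda v:np.array([554,72,0])+fx@np.array(v,float)
for t in(2,14,16):print(t,[proj('side',P((x,-45-t,z))).round(1).tolist() for x in(-6,6) for z in(70,82)])
```

```text
cols [212 213 214 215 216 217 218 219 220 221 222 223 224 225 226 227 228 229]
212 [142 141 140 142 141 141 143 142 134 118 135 141 142 140 141 142 142 144] [141 141 141 142 141 141 143 142 133 116 134 141 140 142 142 142 142 144]
213 [142 141 140 141 141 140 137 124  97  86 129 141 141 141 141 142 142 144] [142 141 142 142 141 139 137 124  97  85 129 141 142 141 141 141 142 144]
214 [143 141 141 141 137 128 104  80  70  77 129 141 142 142 141 141 142 144] [142 141 141 142 136 127 104  80  74  84 130 141 142 141 141 142 142 144]
215 [142 142 140 134 113  92  87  97  98  86 129 141 141 141 141 142 142 146] [142 141 141 135 112  90  88 108 126 133 153 154 147 143 141 142 142 144]
216 [142 143 137 104  77  87 122 149 123  91 129 141 142 142 141 142 142 146] [142 142 138 104  75  89 140 178 186 189 199 188 168 152 143 142 142 145]
217 [143 141 135  96  76 115 119 119 109  88 128 140 141 142 141 142 142 144] [142 142 137  94  74 124 173 187 191 193 194 191 182 165 147 143 142 145]
218 [143 142 137  95  76 112 120 120 108  90 131 144 144 143 142 143 142 144] [142 142 137  96  72 108 138 16
[... 913 characters left out ...]
 159 171 181 186 188 190 191 191 196 207]
225 [143 142 140 130 124 121 120 121 127 135 153 175 187 199 206 208 209 211] [142 142 140 130 124 117 115 116 121 128 141 160 174 181 186 191 204 210]
226 [142 143 141 130 126 134 134 126 123 117 119 124 131 150 172 189 199 204] [142 142 140 130 126 122 120 116 119 116 115 119 125 138 158 184 198 205]
227 [142 141 140 130 127 135 142 141 139 132 123 122 119 119 125 131 144 167] [142 142 140 130 125 123 126 126 135 131 123 121 117 118 120 130 144 166]
2 [[217.8, 219.1], [217.7, 214.2], [221.1, 217.0], [220.9, 212.2]]
14 [[222.3, 220.4], [222.2, 215.5], [225.5, 218.4], [225.4, 213.4]]
16 [[223.1, 220.7], [222.9, 215.7], [226.3, 218.6], [226.1, 213.7]]
```

Emit:
arm_command --motion '[0,0,0,0,1,0,0,0,0,1,0,0,0,0.1,1,0,0,0,0.2,1,0,0,0,0.2,1,0,0,0,0.2,1]' --newtons 110

```text
t: 21.9
tool_pos: [552.9, 73.1, 321.2]
eef_rot: [0.0, 0.956, 0.292, 0.0]
wrist_force: [1.4, 2.5, 0.5]
width: 12.1
gripper_force: 108.8
```

```bash
cat > chk.py <<'E'
from h import *
p,M,o=st()
D=np.mean([eyes.grab_frame('side') for _ in range(4)],0).mean(2)-6
for r in(215,216,217): print(r,D[r,217:229].round(1))
W=grab('wrist').astype(float)
for tag,im in(('w6',cv2.imread('pics/w6.png').astype(float)),('now',W)):
    g=im.mean(2); out=[]
    for r in range(208,246,4):
        row=g[r-1:r+3].mean(0); d=np.diff(row); k=np.arange(len(d))
        a=np.clip(-d[254:268],0,None); b=np.clip(d[286:300],0,None)
        out.append((r,round(float((a*k[254:268]).sum()/(a.sum()+1e-6)),1),round(float((b*k[286:300]).sum()/(b.sum()+1e-6)),1)))
    print(tag,out)
E
python3 chk.py
```

```text
21.9 [552.89  73.09 321.25] yaw 33.94 tilt [ 0.0001 -0.0001] w 12.1 F [1.4 2.5 0.5] T [ 0.86 -0.04  0.25] q7 -1.32
215 [ 89.7  88.8 108.3 126.5 131.9 152.8 153.2 146.6 143.  141.1 141.8 142.2]
216 [ 88.7 140.5 177.2 187.1 189.3 199.1 187.4 168.8 154.3 144.6 142.  142.1]
217 [123.9 172.8 187.1 191.9 193.4 194.8 191.2 183.7 174.1 152.3 143.2 142.3]
w6 [(208, 261.3, 293.0), (212, 260.7, 292.9), (216, 261.0, 292.9), (220, 261.3, 292.7), (224, 261.2, 292.5), (228, 260.9, 292.5), (232, 261.1, 292.6), (236, 261.1, 292.6), (240, 259.3, 292.8), (244, 259.7, 292.8)]
now [(208, 259.5, 293.0), (212, 259.8, 293.0), (216, 259.7, 294.9), (220, 259.4, 296.1), (224, 260.1, 294.1), (228, 260.6, 293.8), (232, 260.9, 293.3), (236, 260.9, 291.7), (240, 261.2, 292.5), (244, 261.1, 292.8)]
```

The grip had been slipping slightly; with the stronger grip the bolt moved a bit farther. I carry on gently until the torque rises.

Emit:
arm_command --motion '[0,0,0,0.1,1,0,0,0,0.2,1,0,0,0,0.2,1,0,0,0,0.2,1]' --newtons 110

```text
t: 22.48
tool_pos: [552.9, 73.0, 321.2]
eef_rot: [0.0, 0.959, 0.282, 0.0]
wrist_force: [0.3, 2.2, -0.6]
width: 12.1
gripper_force: 108.9
```

```bash
python3 chk.py
```

```text
22.48 [552.89  73.05 321.21] yaw 32.74 tilt [ 0.0001 -0.0002] w 12.1 F [ 0.3  2.2 -0.6] T [ 0.92 -0.1   0.36] q7 -1.34
215 [ 89.5  88.2 108.1 126.9 132.4 152.9 153.4 146.2 143.1 141.3 141.8 141.9]
216 [ 88.1 140.3 177.8 187.2 189.8 198.5 188.  168.2 154.1 144.3 142.  142.3]
217 [123.4 172.7 186.8 191.7 193.3 194.6 191.8 183.7 173.4 152.2 143.  142.5]
w6 [(208, 261.3, 293.0), (212, 260.7, 292.9), (216, 261.0, 292.9), (220, 261.3, 292.7), (224, 261.2, 292.5), (228, 260.9, 292.5), (232, 261.1, 292.6), (236, 261.1, 292.6), (240, 259.3, 292.8), (244, 259.7, 292.8)]
now [(208, 259.5, 292.9), (212, 259.9, 292.9), (216, 259.6, 294.9), (220, 259.2, 296.1), (224, 259.9, 293.5), (228, 260.4, 293.7), (232, 260.8, 292.8), (236, 261.3, 291.2), (240, 260.8, 292.8), (244, 260.9, 292.6)]
```

Torque is up to 0.36 N m and the bolt stopped moving: it is at the stop. Back off within the play and lift out.

Emit:
arm_command --motion '[0,0,0,-0.3,1,0,0,0,-0.6,1,0,0,0,-0.9,1,0,0,0,-0.9,1,0,0,-0.2,-0.9,1,0,0,-0.4,-0.9,1,0,0,-0.4,-0.9,1]'

```text
t: 23.32
tool_pos: [552.7, 72.9, 325.0]
eef_rot: [0.0, 0.945, 0.326, -0.0]
wrist_force: [1.8, 1.4, -2.8]
width: 11.9
gripper_force: 108.3
```

```bash
python3 chk.py | head -4
```

```text
23.32 [552.74  72.85 325.  ] yaw 38.08 tilt [-0.0005 -0.0003] w 11.9 F [ 1.8  1.4 -2.8] T [ 0.75 -0.24  0.02] q7 -1.25
215 [ 89.4  88.8 108.4 126.8 132.2 153.8 153.3 146.6 142.4 141.6 141.9 142.8]
216 [ 88.8 140.7 177.8 186.8 189.  199.  187.9 168.4 154.8 144.6 142.6 142.3]
217 [124.6 173.2 187.  191.6 193.7 194.6 191.7 183.2 173.8 152.4 142.9 142. ]
```

Emit:
arm_command --motion '[0,0,-0.5,0,1,0,0,-1,0,1,0,0,-1.5,0,1,0,0,-2,0,1,0,0,-2.5,0,1,0,0,-3.5,0,1,0,0,-4.5,0,1,0,0,-5.5,0,1,0,0,-6.5,0,1,0,0,-7,0,1]'

```text
t: 24.4
tool_pos: [553.3, 73.2, 397.4]
eef_rot: [0.0, 0.945, 0.327, 0.001]
wrist_force: [-0.5, 1.1, -1.5]
width: 11.7
gripper_force: 108.5
```

Emit:
arm_command --motion '[0,0,-1,0,1,0,0,-2,0,1,0,0,-3,0,1,0,0,-4,0,1,0,0,-5,0,1,0,0,-6,0,1,0,0,-7,0,1,0,0,-7,0,1,0,0,-7,0,1]'

```text
t: 25.15
tool_pos: [553.0, 73.2, 465.9]
eef_rot: [0.0, 0.945, 0.327, 0.001]
wrist_force: [0.2, -0.3, -3.1]
width: 12.1
gripper_force: 108.5
```

Run:
```python
from h import *
p,M,o=st()
S=[544.5,-246.5,463]
d=M.T@(np.array(S)-p)/10; print(d)
for n in('shaft_mouth',): pass
# stand centre from w3 with its own eye (tool 542.1,-250.6 yaw 30.17) vs w4/w5: use w5 pose (settled at 543.08,-243.23,303.81 yaw 30.64)
```

```text
25.15 [552.99  73.16 465.87] yaw 38.13 tilt [0.0013 0.    ] w 12.1 F [ 0.2 -0.3 -3.1] T [-0.    0.01  0.02] q7 -1.19
[-20.40707822  24.61899598   0.28492691]
```

Run:
```python
from h import *
p,M,o=tool(); i=dict(eyes.camera_info('wrist')); C=M.T@rot(i); e=M.T@(np.array(i['eye'])-p)
def info(tp,yaw):
    c,s=np.cos(np.radians(yaw)),np.sin(np.radians(yaw)); T=np.array([[c,s,0],[s,-c,0],[0,0,-1.]])
    q=R.from_matrix(T@C).as_quat(); return dict(intrinsics=i['intrinsics'],eye=np.array(tp)+T@e,rotation=[q[3],*q[:3]])
def cen(tag,I,px,z,h):
    a,b=[ray('wrist',q,z,I) for q in px]; d=(b-a)/np.linalg.norm(b-a); n=np.array([d[1],-d[0],0]); 
    n=n if n[0]<0 else -n
    print(tag,np.linalg.norm(b-a).round(1),((a+b)/2+n*h).round(1))
I3=info((542.14,-250.63,380.33),30.17); I4=info((550.43,-239.42,304.93),30.62)
cen('w3 top',I3,((249,153),(322,160)),65,35); cen('w3 foot',I3,((241,138),(326,148)),8,50); cen('w4 foot',I4,((237,154),(344,167)),8,50)
cen('w4 top',I4,((246,182),(338,193)),65,35)
print(proj('wrist',(545,-247,65),I4))
```

```text
w3 top 70.6 [ 550.6 -251.7   65. ]
w3 foot 97.7 [ 545.1 -251.3    8. ]
w4 foot 97.4 [ 545.2 -250.3    8. ]
w4 top 67.4 [ 546.5 -250.1   65. ]
[281.56898211 232.25946343]
```

Emit:
arm_command --motion '[-1.5,1.8,0,0,1,-4,4.8,0,0,1,-6.5,7.9,0,0,1,-9,10.9,0,0,1,-11.5,13.9,0,0,1,-14,17,0,0,1,-16.5,20,0,0,1,-18.5,22.4,0,0,1,-20,24.2,0,0,1,-20.5,24.8,0,0,1]'

```text
t: 25.98
tool_pos: [543.2, -254.2, 463.8]
eef_rot: [0.001, 0.946, 0.323, -0.002]
wrist_force: [-1.3, -0.4, -1.9]
width: 12.0
gripper_force: 108.4
```

Emit:
arm_command --motion '[0,0,1,0,1,0,0,2,0,1,0,0,3,0,1,0,0,4,0,1,0,0,5,0,1,0,0,6,0,1,0,0,7,0,1,0,0,7,0,1,0,0,7,0,1]'

```text
t: 26.73
tool_pos: [544.6, -248.5, 394.4]
eef_rot: [-0.0, 0.945, 0.327, -0.001]
wrist_force: [-0.0, 0.0, -2.0]
width: 12.2
gripper_force: 108.4
```

Run:
```python
from h import *
p,M,o=st(); print(M.T@(np.array([545,-248.5,396])-p)/10)
```

```text
26.73 [ 544.61 -248.48  394.42] yaw 38.14 tilt [-0.0013  0.0005] w 12.2 F [-0.  0. -2.] T [-0.02 -0.03 -0.01] q7 -0.61
[ 0.02878591  0.02554756 -0.15846586]
```

Emit:
arm_command --motion '[0,0,1,0,1,0,0,2,0,1,0,0,2.7,0,1,0,0,3.1,0,1,0,0,3.4,0,1,0,0,3.7,0,1,0,0,4,0,1,0,0,4.3,0,1,0,0,4.3,0,1,0,0,4.3,0,1]'

```text
t: 27.57
tool_pos: [544.8, -248.6, 352.2]
eef_rot: [0.0, 0.945, 0.327, -0.0]
wrist_force: [-0.9, 0.3, -2.4]
width: 12.0
gripper_force: 108.4
```

In the hole, no contact. Lower on to the floor (TCP about 304).

Emit:
arm_command --motion '[0,0,0.6,0,1,0,0,1.2,0,1,0,0,1.8,0,1,0,0,2.4,0,1,0,0,3,0,1,0,0,3.6,0,1,0,0,4.2,0,1,0,0,4.4,0,1,0,0,4.5,0,1,0,0,4.5,0,1]'

```text
t: 28.4
tool_pos: [544.8, -248.6, 307.0]
eef_rot: [-0.0, 0.945, 0.327, -0.0]
wrist_force: [0.3, -0.0, -2.1]
width: 11.8
gripper_force: 108.4
```

Emit:
arm_command --motion '[0,0,0.1,0,1,0,0,0.2,0,1,0,0,0.3,0,1,0,0,0.3,0,1,0,0,0.3,0,1]'

```text
t: 28.82
tool_pos: [544.8, -248.6, 304.3]
eef_rot: [0.0, 0.945, 0.327, 0.0]
wrist_force: [-0.2, 0.1, -2.8]
width: 12.0
gripper_force: 108.4
```

Emit:
arm_command --motion '[0,0,0.05,0,1,0,0,0.1,0,1,0,0,0.1,0,1,0,0,0.1,0,1]'

```text
t: 29.15
tool_pos: [545.0, -248.7, 303.9]
eef_rot: [0.0, 0.945, 0.327, 0.0]
wrist_force: [-1.0, 0.1, 3.1]
width: 12.0
gripper_force: 109.2
```

Emit:
arm_command --motion '[0,0,0,0,0.8,0,0,0,0,0.6,0,0,0,0,0.4,0,0,0,0,0.2,0,0,0,0,0.2,0,0,-0.5,0,0.2,0,0,-1.5,0,0.2,0,0,-3,0,0.2,0,0,-5,0,0.2,0,0,-7,0,0.2]'

```text
t: 29.98
tool_pos: [544.7, -248.5, 374.7]
eef_rot: [0.0, 0.945, 0.327, 0.0]
wrist_force: [1.2, -1.1, 0.9]
width: 68.1
gripper_force: 0.0
```

Emit:
arm_command --motion '[0,0,-2,0,0.1,0,0,-4,0,0.1,0,0,-6,0,0,0,0,-8,0,0,0,0,-8,0,0,0,0,-8,0,0]'

```text
t: 30.48
tool_pos: [545.0, -248.6, 455.4]
eef_rot: [0.001, 0.945, 0.327, 0.001]
wrist_force: [-0.2, 0.7, 0.1]
width: 85.1
gripper_force: 0.0
```

Run:
```python
from h import *
p,M,o=st(); i=eyes.camera_info('wrist'); W=grab('wrist','w10')
for n in('t_key','key_bar','key_stand'):
    for d in models.find_in('wrist',n)[:1]: print(n,round(d['score'],2),np.round(d['position']),ray('wrist',d['position'],148,i).round(1))
S=grab('scene','s10')
for d in models.find_in('scene','key_bar')[:1]: print(d, ray('scene',d['position'],148).round(1))
D=grab('side').astype(float).mean(2)-6; print(D[217,217:229].round())
```

```text
30.48 [ 544.98 -248.56  455.36] yaw 38.13 tilt [ 0.0036 -0.0016] w 85.1 F [-0.2  0.7  0.1] T [ 0.09  0.03 -0.02] q7 -0.6
t_key 0.63 [282. 197.] [ 551.7 -250.6  148. ]
key_bar 0.6 [277. 200.] [ 546.5 -249.2  148. ]
key_stand 0.86 [270. 174.] [ 562.4 -228.2  148. ]
{'position': [341.4, 168.9], 'score': 0.82} [ 550.3 -240.1  148. ]
[130. 192. 208. 213. 216. 217. 214. 204. 190. 160. 144. 144.]
```

The bar stands where it was let go, so the key is upright in its hole, and the bolt is still out. Handing in.

```bash
python3 -c "
from rig import ctrl
print(ctrl.finish_job())"
```

```text
the job is handed in; nothing more can be done
None
```

I turned the key clockwise to the stop, which slid the lock bolt out over the hold-down bar, then stood the key back upright in its stand and handed the job in at about 31 s; the hand-in gave no verdict.

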